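Line up the stamping dies by length

TASK

Set the four brass stamping dies in a row on the white outlines of the steel base plate, in order of length: the longest next to the red stop, then each shorter one in turn, the shortest next to the grey stop. Put one die on each outline, brass face up, centred and lying lengthwise in line with it; set them down rather than dropping them, and let go.

Things in the scene. Friction and masses are not known exactly. Their poses are not given: they have to be found in the camera images.
- die_a: the longest of four stamping dies: a loose dark wooden block with an engraved brass face on top, 79 mm long (its y), 32 mm wide (its x), 23 mm high, 205 g give or take a quarter; lies brass up on the table, small things up to 50 mm high between the dies. The four differ only in length (79, 66, 53, 40 mm). Origin: centre of its underside; z up
- die_b: the second longest of four stamping dies: a loose dark wooden block with an engraved brass face on top, 66 mm long (its y), 32 mm wide (its x), 23 mm high, 172 g give or take a quarter; lies brass up on the table, small things up to 50 mm high between the dies. The four differ only in length (79, 66, 53, 40 mm). Origin: centre of its underside; z up
- die_c: the third longest of four stamping dies: a loose dark wooden block with an engraved brass face on top, 53 mm long (its y), 32 mm wide (its x), 23 mm high, 138 g give or take a quarter; lies brass up on the table, small things up to 50 mm high between the dies. The four differ only in length (79, 66, 53, 40 mm). Origin: centre of its underside; z up
- die_d: the shortest of four stamping dies: a loose dark wooden block with an engraved brass face on top, 40 mm long (its y), 32 mm wide (its x), 23 mm high, 104 g give or take a quarter; lies brass up on the table, small things up to 50 mm high between the dies. The four differ only in length (79, 66, 53, 40 mm). Origin: centre of its underside; z up
- mark_1: one of four alike white outlines with a small centre cross, painted flat on the drilled dark steel plate (plate 110 x 450 mm, 12 mm thick, fixed). Outline 82 mm (its y, along the row) by 44 mm (its x). Origin: its centre, on the plate's top face (z = 0.012). Marks 1 to 4 stand in this order along the row's +y, 88 mm apart, end to end; this is the end one at the robot's right (-y)
- mark_2: one of four alike white outlines with a small centre cross, painted flat on the drilled dark steel plate (plate 110 x 450 mm, 12 mm thick, fixed). Outline 82 mm (its y, along the row) by 44 mm (its x). Origin: its centre, on the plate's top face (z = 0.012). Marks 1 to 4 stand in this order along the row's +y, 88 mm apart, end to end
- mark_3: one of four alike white outlines with a small centre cross, painted flat on the drilled dark steel plate (plate 110 x 450 mm, 12 mm thick, fixed). Outline 82 mm (its y, along the row) by 44 mm (its x). Origin: its centre, on the plate's top face (z = 0.012). Marks 1 to 4 stand in this order along the row's +y, 88 mm apart, end to end
- mark_4: one of four alike white outlines with a small centre cross, painted flat on the drilled dark steel plate (plate 110 x 450 mm, 12 mm thick, fixed). Outline 82 mm (its y, along the row) by 44 mm (its x). Origin: its centre, on the plate's top face (z = 0.012). Marks 1 to 4 stand in this order along the row's +y, 88 mm apart, end to end; this is the end one at the robot's left (+y)
- red_stop: red block, 50 (x) by 22 (y, along the row) by 16 mm high, fixed on the plate past one end of the row of outlines, its centre 68 mm from that of the nearest outline; which end varies. Origin: centre of its underside
- grey_stop: grey block of the same size, fixed in the same way past the other end of the row. Origin: centre of its underside
Not all that is in view belongs to the job. Leave any green or turquoise look-alike of the die_b alone.

How it is judged:
By the outcome, as a careful person would: the job done as asked, in the order asked, and still so for the second after the job is handed in, with the robot touching nothing.
It also fails if it takes over 96 s, if anything falls off the work surface, if the arm or the gripper's body presses on something with over 40 N, if the wrist force passes 120 N, or if a joint passes its speed limit or range.

ROBOT

A 6-joint arm with a two-finger parallel gripper is mounted at the origin on the work surface. World frame = base frame: x ahead of the robot, y to its left, z up, the work surface at z = 0. Lengths are in mm, angles in rad, forces in N, time in s.
With the tool pointing down it reaches from about 400 to 925 mm from the base axis. Payload 3.4 kg.
Tool frame: the origin (TCP) lies midway between the tips of the shut fingers; the grasp point (between the pads) lies 19 mm behind it (r.grasp_offset is the z of the grasp point in the tool frame, in mm); z points along the fingers, y is the line along which they close (so a half turn about z gives the same grasp; the last joint's range is limited). The gripper opens to 85 mm and grips with 20 to 120 N. Pads are 22 mm wide; open, the fingers measure 114 mm over their backs; the gripper's body (76 mm by 85 mm) begins 54 mm behind the grasp point. The pads swing forward as they close: fully open they stand 13 mm farther back than shut.
Start: joints at [1.141, 0.307, 1.506, -0, 1.328, -0.073], TCP at [200.319, 538.984, 231.305] pointing down, gripper open.
Joint ranges: [-3.12, 3.12], [-1.05, 2.28], [0.14, 2.33], [-1.42, 4.57], [0.1, 2.73], [-2.68, 2.68]. Speed limits (rad/s): [2.57, 2.57, 3.14, 3.14, 3.14, 3.14].

INTERFACE

Orientations are given as a unit quaternion [x, y, z, w].
In Python, from bench import r, read_camera gives the robot as it stands.
- The arm moves only by the shell command python3 -m jog 'ROWS'. ROWS is text: rows parted by semicolons, each of 5 numbers parted by spaces: the closure, from 0 (fully open) to 1 (shut), then the shift along the tool's x, y, z as a fraction of full scale, then the turn about the tool's z as a fraction of full scale. In form: fingers dx dy dz turn; .... A call has 1 to 5 rows; each row is the pose to reach, as a shift and turn from the pose commanded when the call began, along the tool's axes at that moment; what a row does not reach only later rows make up. Full scale, the value 1, is 80 mm for a shift and 45 degrees for a turn. A row lasts 1/8 s, in which the tool goes at most 62.5 mm and 10.7 degrees, less where a joint would pass 70% of its speed; a pose out of reach is approached as far as the arm can. A call with a number of a shift or a turn outside -1 to 1 is refused whole. A call with a gripper value outside its range is refused whole. The fingers move at their own pace and stop on an object; the grip force is fixed at half the most. Time passes only in rows, so rows that repeat a pose let the fingers close. It gives the time, the measured TCP pose, the force, the opening and the grip force at its end, in the units of the state.
- r.observe(): the state, without advancing time (a new reading comes with each control period).
- read_camera(name): name is "scene" or "top" or "wrist"; returns a dict with "color" (420x560x3 uint8, red, green, blue), "intrinsics" (3x3 intrinsics, pixels), "R" (3x3) and "t" (3): a world point X has camera coordinates R X + t. Camera axes: x right, y down, z forward; pixel columns grow to the right and rows downward; lengths in mm; the calibration is good to about 2 mm. A picture is of the moment at which its call begins. There is no depth.
- r.job_done(): hands the job in; it is judged then, once.
The state is a dict: "time": time; "joint_pos": joint angles; "joint_velocities": joint speeds; "tau": joint torques, N m; "eef_pos": TCP position; "orientation": TCP orientation; "ft_force": force on the tool from outside, world axes, zero at the start; "wrist_torque": the same for the moment, N m; "opening": opening from 0.0 (shut) to 1.0 (fully open); "grip_force": force on a finger pad.
Only numpy, scipy, OpenCV 4.12 (cv2) and the standard library are available. Lean on these libraries where they do the work, as an engineer would, in place of code of your own. Each camera call takes 0.05 s, during which the arm holds its last target. There are 200 camera calls.

## Working session

There is one attempt and no reset: what is moved stays moved. The work goes in short steps, Python scripts to look and compute and a shell command to move; the robot and the scene stay as the last step left them, time stands still between calls to the robot, and variables do not carry over. Pictures are saved under pics/ and viewed, at most 14 in all, crops included, and the job is handed in when it is done.

```bash
mkdir -p pics; ls; python3 - <<'E'
from bench import r, read_camera
import cv2
o=r.observe(); print({k:o[k] for k in('time','eef_pos','orientation','opening')})
for n in('top','scene'):
    c=read_camera(n); print(n,c['intrinsics'],c['R'],c['t'])
    cv2.imwrite(f'pics/{n}0.png',c['color'][:,:,::-1])
E
```

```text
pics
{'time': 0.0, 'eef_pos': array([200.0163307 , 538.36657564, 230.39149048]), 'orientation': array([ 1.76963408e-01,  9.84216920e-01, -9.67590751e-04, -2.65058053e-04]), 'opening': 1.0030327194838884}
top [[398.95604373   0.         284.35178982]
 [  0.         398.95604373 210.15504777]
 [  0.           0.           1.        ]] [[-0.01356661 -0.99984977 -0.0107885 ]
 [-0.9943379   0.01462752 -0.10525295]
 [ 0.10539495  0.00929949 -0.99438696]] [ 16.60605148 530.2555412  796.51048456]
scene [[441.41189205   0.         278.6592465 ]
 [  0.         441.41189205 209.5737751 ]
 [  0.           0.           1.        ]] [[ 0.69327249  0.72061741 -0.00915442]
 [ 0.61259675 -0.5959466  -0.51920407]
 [-0.37960304  0.35434194 -0.85460127]] [-364.6200975  -290.7325793  1075.53477693]
```

View pics/top0.png

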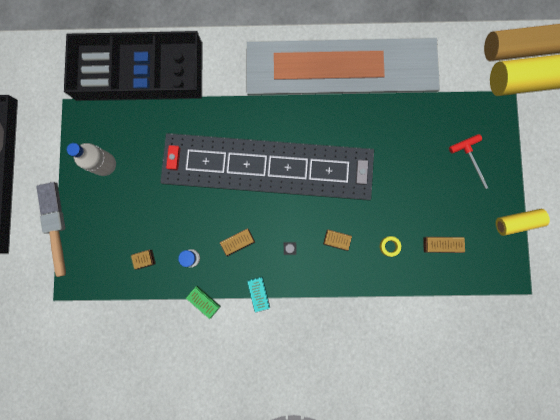

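View pics/scene0.png

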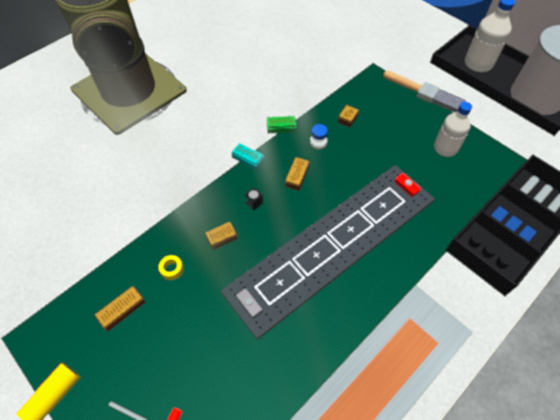

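Top view: four brass dies at (142,259), (237,241), (338,240) and (445,244). Their look-alikes are green (203,302) and turquoise (258,294), which I leave alone. The red stop is at (172,157), the +y end, so the longest die goes on mark_4. The grey stop is at (362,171). Clutter between the dies: bottle cap (188,258), black knob (290,248), yellow ring (391,246).

```bash
cat > h.py <<'E'
from bench import r, read_camera
import cv2, numpy as np
from scipy.spatial.transform import Rotation as Ro
def world(c,uv,z):
    K,R,t=(np.array(c[k]) for k in('intrinsics','R','t'))
    uv=np.atleast_2d(uv).astype(float); d=(np.c_[uv,np.ones(len(uv))]@np.linalg.inv(K).T)@R
    o=-R.T@t; return (o+d*((z-o[2])/d[:,2])[:,None])[:,:2]
def pix(c,X):
    p=np.array(c['intrinsics'])@(np.array(c['R'])@np.array(X,float)+np.array(c['t'])); return p[:2]/p[2]
def rect(w):  # centre, long, short, yaw of long axis from +y (deg, ccw), in (-90,90]
    (cx,cy),_,_=b=cv2.minAreaRect(w.astype(np.float32)); p=cv2.boxPoints(b)
    e=[p[1]-p[0],p[2]-p[1]]; e.sort(key=np.linalg.norm); L=e[1]
    a=np.degrees(np.arctan2(L[1],L[0]))-90; a=(a+90)%180-90
    return [round(float(v),1) for v in(cx,cy,np.linalg.norm(L),np.linalg.norm(e[0]),a)]
def blobs(c,lo,hi,z,amin=60):
    h=cv2.cvtColor(c['color'],cv2.COLOR_RGB2HSV); m=cv2.inRange(h,lo,hi)
    out=[]
    m=cv2.morphologyEx(m,cv2.MORPH_CLOSE,np.ones((5,5)))
    for k in cv2.findContours(m,cv2.RETR_EXTERNAL,cv2.CHAIN_APPROX_NONE)[0]:
        if cv2.contourArea(k)>amin:
            k=k[:,0]; out.append((k.mean(0).round().tolist(),rect(world(c,k,z))))
    return out
BR=((10,110,60),(22,255,255)); WH=((0,0,150),(180,60,255))
def to(x,y,z,yaw):
    """shift (fractions) in current tool axes; yaw: desired direction of tool x from world +y, deg ccw"""
    o=r.observe(); p=np.array(o['eef_pos']); R=Ro.from_quat(o['orientation']).as_matrix()
    d=R.T@(np.array([x,y,z])-p)
    cur=np.degrees(np.arctan2(R[1,0],R[0,0]))-90
    t=-((yaw-cur+90)%180-90)   # tool z down: turn sign flips
    print('t %.2f pos %s yaw %.1f | shift/80 %s turn/45 %.3f (alt %.3f) j6 %.2f open %.2f f %s'%(o['time'],p.round(1),cur,(d/80).round(3),t/45,(t-180*np.sign(t))/45,o['joint_pos'][5],o['opening'],np.round(o['ft_force'],1)))
E
python3 - <<'E'
from h import *
for n in('top','scene'):
    c=read_camera(n)
    print(n)
    for b in blobs(c,*BR,23): print(b)
    print('white')
    for b in blobs(c,*WH,12,300):
        if 60<b[1][2]<100: print(b)
    print('red',[b for b in blobs(c,(0,150,80),(6,255,255),28)])
to(500,0,231,0)
E
```

```text
top
([142.0, 259.0], [433.8, 304.3, 38.8, 30.4, 15.2])
([445.0, 244.0], [455.9, -319.5, 77.7, 30.4, -2.7])
([337.0, 240.0], [468.4, -99.2, 51.9, 30.2, -16.1])
([236.0, 242.0], [466.9, 108.7, 63.7, 29.7, 25.9])
([328.0, 65.0], [846.1, -90.1, 235.5, 58.3, 0.1])
([524.0, 42.0], [889.2, -511.0, 169.9, 63.6, 5.7])
white
red [([173.0, 157.0], [646.3, 242.3, 50.7, 24.1, 84.7]), ([465.0, 144.0], [660.3, -374.2, 73.4, 27.3, 23.0])]
scene
([378.0, 379.0], [850.8, -86.9, 224.4, 58.4, 0.0])
([119.0, 307.0], [459.0, -320.5, 78.5, 34.4, -1.7])
([221.0, 234.0], [472.5, -99.9, 51.9, 35.2, -16.4])
([297.0, 172.0], [470.5, 107.0, 70.3, 33.1, 26.5])
([348.0, 114.0], [437.6, 304.0, 45.4, 33.3, 16.5])
([401.0, 81.0], [453.3, 474.1, 90.2, 22.5, -78.9])
white
([496.0, 25.0], [493.0, 836.1, 96.5, 77.2, 15.9])
red [([175.0, 414.0], [663.8, -352.8, 19.2, 15.4, -43.9]), ([407.0, 184.0], [649.3, 241.4, 51.6, 29.3, 83.7])]
t 0.20 pos [200.1 538.6 230.7] yaw 69.6 | shift/80 [-5.859e+00 -5.005e+00  3.000e-03] turn/45 1.547 (alt -2.453) j6 -0.07 open 1.00 f [-0.6 -0.2  0.4]
```

```bash
python3 - <<'E'
from h import *
c=read_camera('top'); s=read_camera('scene')
for n,c in(('top',c),('scene',s)):
    h=cv2.cvtColor(c['color'],cv2.COLOR_RGB2HSV); g=cv2.cvtColor(c['color'],cv2.COLOR_RGB2GRAY)
    ks,hi=cv2.findContours(cv2.inRange(h,(0,0,130),(180,70,255)),cv2.RETR_CCOMP,cv2.CHAIN_APPROX_NONE)
    for k in ks:
        b=rect(world(c,k[:,0],12)) if len(k)>30 else None
        if b and 70<b[2]<95 and 30<b[3]<55: print(n,k[:,0].mean(0).round(),b)
c=read_camera('top'); im=cv2.resize(c['color'][215:325,110:480,::-1],None,fx=2.1,fy=2.1,interpolation=cv2.INTER_CUBIC)
cv2.imwrite('pics/crop1.png',im)
to(434,304,231,15)
E
```

```text
top [329. 170.] [616.4, -86.1, 83.2, 46.1, -5.4]
top [328. 170.] [616.4, -86.1, 78.9, 40.2, -5.4]
top [287. 167.] [624.7, 1.6, 83.1, 46.0, -5.5]
top [287. 167.] [624.7, 1.7, 79.0, 39.9, -5.4]
top [246. 164.] [633.0, 89.2, 83.0, 46.0, -5.4]
top [246. 164.] [633.0, 89.3, 78.9, 40.0, -5.4]
top [205. 161.] [641.3, 176.9, 83.0, 46.1, -5.5]
top [205. 161.] [641.3, 176.9, 78.7, 40.0, -5.5]
scene [279. 282.] [616.0, -85.2, 74.5, 36.9, -5.9]
scene [316. 255.] [624.5, 2.3, 74.3, 36.8, -5.7]
scene [350. 229.] [632.8, 90.3, 74.2, 36.6, -5.2]
scene [382. 205.] [641.2, 178.1, 74.4, 36.7, -5.4]
t 0.35 pos [200.3 538.9 231.1] yaw 69.6 | shift/80 [-3.761e+00 -1.734e+00  2.000e-03] turn/45 1.214 (alt -2.786) j6 -0.07 open 1.00 f [-0.5  0.1  0.1]
```

View pics/crop1.png

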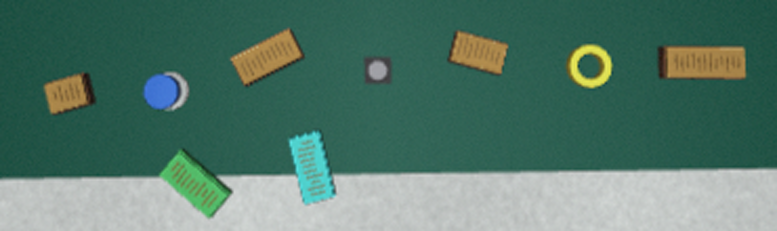

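```bash
python3 -m jog '0 -0.5 -0.22 0 0; 0 -0.94 -0.43 0 0'; python3 -m jog '0 -0.5 -0.22 0 0; 0 -0.94 -0.43 0 0'; python3 -m jog '0 -0.5 -0.22 0 0; 0 -0.94 -0.43 0 0';python3 -m jog '0 -0.5 -0.22 0 0; 0 -0.94 -0.43 0 0; 0 -0.94 -0.43 0 0'; python3 -m jog '0.3 0 0 0 0.2; 0.3 0 0 0 0.4; 0.3 0 0 0 0.61; 0.3 0 0 0 0.61'; python3 -m jog '0.3 0 0 0 0.2; 0.3 0 0 0 0.4; 0.3 0 0 0 0.61; 0.3 0 0 0 0.61'
python3 - <<'E'
from h import *
c=read_camera('wrist'); cv2.imwrite('pics/w1.png',c['color'][:,:,::-1])
for b in blobs(c,*BR,23): print(b)
to(433.8,304.3,231,15.2)
E
```

```text
time: 0.6
eef_pos: [259.3, 480.0, 231.2]
orientation: [0.176, 0.984, -0.0, 0.0]
ft_force: [-0.4, 0.1, -0.4]
opening: 0.998
grip_force: 0.0
time: 0.85
eef_pos: [318.3, 421.1, 231.4]
orientation: [0.177, 0.984, 0.0, 0.0]
ft_force: [-0.6, -0.0, 0.0]
opening: 1.0
grip_force: 0.0
time: 1.1
eef_pos: [376.9, 362.6, 231.4]
orientation: [0.177, 0.984, 0.0, 0.0]
ft_force: [0.7, 0.3, 0.5]
opening: 1.002
grip_force: 0.0
time: 1.48
eef_pos: [436.2, 303.5, 231.3]
orientation: [0.179, 0.984, -0.0, 0.0]
ft_force: [-0.5, 0.3, -0.0]
opening: 0.999
grip_force: 0.0
time: 1.98
eef_pos: [433.5, 305.9, 231.3]
orientation: [0.404, 0.915, 0.0, -0.0]
ft_force: [-0.6, 0.5, -0.4]
opening: 0.702
grip_force: 0.0
time: 2.48
eef_pos: [433.9, 305.6, 231.3]
orientation: [0.609, 0.793, -0.0, -0.0]
ft_force: [-0.1, -0.5, 1.0]
opening: 0.701
grip_force: 0.0
([266.0, 326.0], [467.4, 115.3, 69.1, 31.2, 25.8])
([280.0, 178.0], [434.0, 310.7, 38.9, 29.7, 15.0])
([342.0, 11.0], [448.2, 486.2, 91.6, 19.0, -77.2])
t 2.52 pos [433.9 305.6 231.3] yaw 15.0 | shift/80 [-0.015 -0.006  0.004] turn/45 -0.004 (alt 3.996) j6 0.27 open 0.70 f [0.  1.2 0.1]
```

View pics/w1.png

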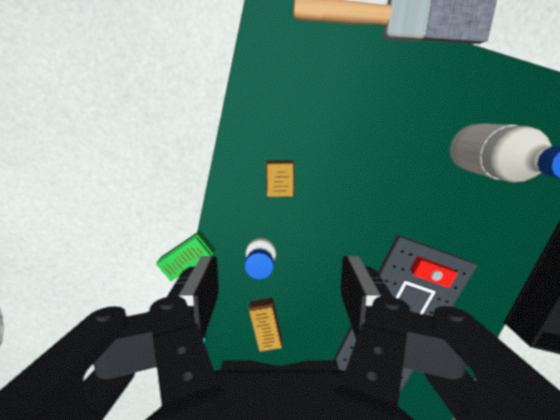

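```bash
python3 -m jog '0.3 0 0 0.7 0; 0.3 0 0 1 0; 0.3 0 0 1 0'; python3 -m jog '0.3 0 0 0.5 0; 0.3 0 0 0.5 0; 0.3 0 0 0.5 0'
python3 - <<'E'
from h import *
c=read_camera('wrist'); im=c['color'][:,:,::-1].copy()
for b in blobs(c,*BR,23): print(b)
o=r.observe(); R=Ro.from_quat(o['orientation']).as_matrix()
for y in(-30,0,30):
    q=pix(c,np.array(o['eef_pos'])+R@[0,y,-8]); print(q); cv2.drawMarker(im,tuple(int(v) for v in q),(0,0,255))
cv2.imwrite('pics/w2.png',im)
print('cam',-np.array(c['R']).T@c['t'])
t=read_camera('top'); cv2.imwrite('pics/t2.png',cv2.resize(t['color'][200:320,60:260,::-1],None,fx=3,fy=3))
print(pix(t,o['eef_pos']))
to(433.8,304.3,3,15.2)
E
```

```text
time: 2.9
eef_pos: [432.6, 304.4, 149.4]
orientation: [0.609, 0.793, -0.002, -0.001]
ft_force: [0.2, -0.8, 0.2]
opening: 0.703
grip_force: 0.0
time: 3.28
eef_pos: [435.3, 305.9, 112.9]
orientation: [0.61, 0.792, 0.001, 0.0]
ft_force: [0.4, -0.3, -0.1]
opening: 0.7
grip_force: 0.0
([278.0, 207.0], [433.6, 310.5, 39.6, 29.8, 15.7])
[215.18171519 276.65590372]
[278.50062206 276.73205414]
[341.84458377 276.80823469]
cam [416.93479229 377.06513339 254.89199676]
[122.92366369 258.97795205]
t 3.38 pos [435.7 306.  113.2] yaw 14.8 | shift/80 [-0.016 -0.033  1.377] turn/45 -0.010 (alt 3.990) j6 0.28 open 0.70 f [-1.1  0.1 -0.7]
```

View pics/w2.png

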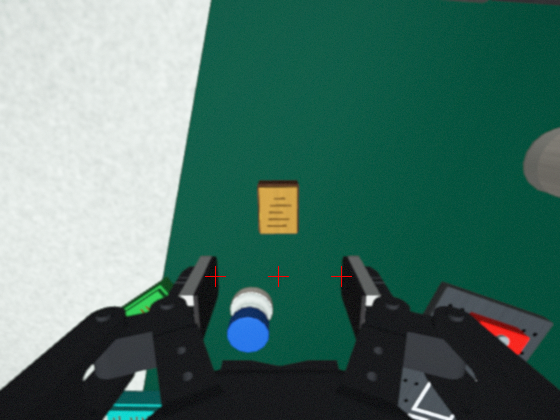

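View pics/t2.png

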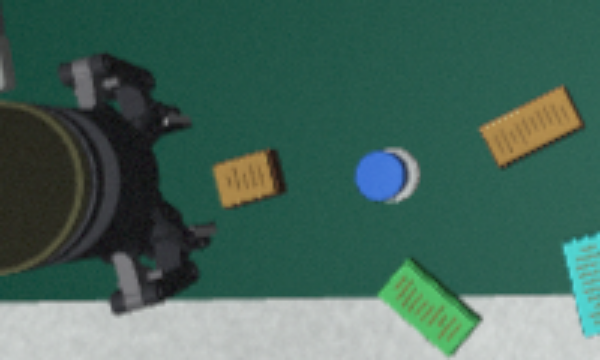

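The wrist view puts die_d at (278,207), about 6 mm from where the fixed cameras put it. I'll turn the tool to see whether that offset moves with the wrist.

```bash
cat > w.py <<'E'
from h import *
import sys
c=read_camera('wrist')
for b in blobs(c,*BR,float(sys.argv[1]) if len(sys.argv)>1 else 23): print(b)
for b in blobs(c,(0,150,80),(6,255,255),28): print('red',b)
to(433.8,304.3,3,15.2)
E
python3 -m jog '0.3 0 0 -0.5 0.22; 0.3 0 0 -1 0.44; 0.3 0 0 -1 0.66; 0.3 0 0 -1 0.88; 0.3 0 0 -1 0.88' | grep eef; python3 w.py
python3 -m jog '0.3 0 0 0 -0.2; 0.3 0 0 0 -0.4;0.3 0 0 0 -0.6; 0.3 0 0 0 -0.8;0.3 0 0 0 -0.88'| grep eef;python3 -m jog '0.3 0 0 0 -0.2; 0.3 0 0 0 -0.4;0.3 0 0 0 -0.6; 0.3 0 0 0 -0.8; 0.3 0 0 0 -0.8'| grep eef;  python3 w.py
```

```text
eef_pos: [434.9, 305.5, 192.9]
([277.0, 186.0], [435.4, 310.1, 39.0, 31.1, 15.7])
([187.0, 17.0], [433.0, 481.9, 57.3, 19.2, -78.4])
red ([500.0, 156.0], [644.4, 248.7, 55.8, 24.9, 85.0])
t 4.05 pos [434.8 305.5 192.5] yaw -24.7 | shift/80 [-0.022 -0.008  2.369] turn/45 -0.886 (alt 3.114) j6 0.96 open 0.70 f [ 0.5 -0.1  0.1]
eef_pos: [434.4, 305.3, 191.6]
eef_pos: [434.5, 305.3, 191.6]
([165.0, 292.0], [444.9, 132.7, 18.5, 8.4, 22.0])
([281.0, 186.0], [432.7, 309.6, 39.1, 31.3, 15.2])
([433.0, 73.0], [447.0, 484.6, 92.8, 18.8, -78.8])
red ([345.0, 347.0], [630.3, 248.9, 36.0, 23.0, 84.8])
t 5.35 pos [434.4 305.3 191.6] yaw 50.6 | shift/80 [-1.000e-03 -1.500e-02  2.357e+00] turn/45 0.788 (alt -3.212) j6 -0.35 open 0.70 f [-1.  -0.2  0.2]
```

```bash
python3 -m jog '0.3 0 0 0.5 0.2; 0.3 0 0 1 0.4;0.3 0 0 1 0.6; 0.3 0 0 1 0.79;0.3 0 0 1 0.79'| grep eef;python3 -m jog '0.3 0.02 0 0.5 0; 0.3 0.02 0 1 0;0.3 0.02 0 1 0'| grep eef
cat > near.py <<'E'
from h import *
import sys
o=r.observe(); R=Ro.from_quat(o['orientation']).as_matrix()
c=read_camera('wrist'); im=c['color'][:,:,::-1].copy()
for y in(-34,0,34):
    q=pix(c,np.array(o['eef_pos'])+R@[0,y,-5]); cv2.drawMarker(im,tuple(int(v) for v in q),(0,0,255))
for b in blobs(c,*BR,23): print('wrist',b)
t=read_camera('top'); q=pix(t,np.array(o['eef_pos'])+R@[0,0,-5]).astype(int)
A=cv2.resize(im[150:330,180:380],None,fx=2,fy=2)
k=t['color'][:,:,::-1].copy(); B=k[q[1]-40:q[1]+40,q[0]-40:q[0]+40]
B=cv2.resize(B,(360,360),interpolation=cv2.INTER_CUBIC); cv2.drawMarker(B,(182,182),(0,0,255))
cv2.imwrite(f'pics/{sys.argv[1]}.png',np.hstack([A,B]))
to(433.8,304.3,3,15.2)
E
python3 near.py n1
```

```text
eef_pos: [434.5, 305.3, 111.3]
eef_pos: [431.7, 305.4, 29.2]
wrist ([285.0, 253.0], [433.8, 310.9, 39.8, 30.1, 15.4])
t 6.45 pos [434.2 307.   31.8] yaw 15.2 | shift/80 [-0.031 -0.014  0.36 ] turn/45 0.001 (alt -3.999) j6 0.27 open 0.70 f [ 0.3 -0.8  0.3]
```

View pics/n1.png

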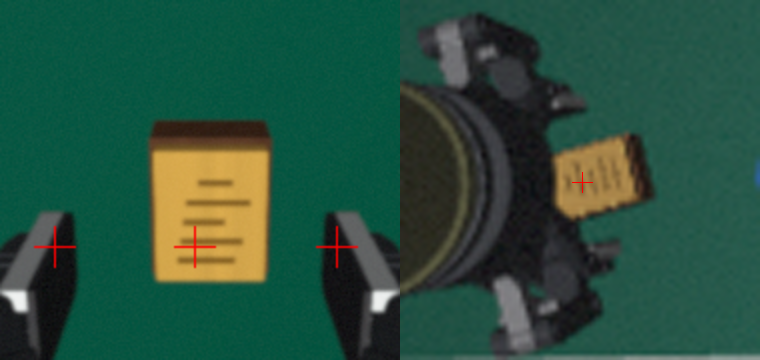

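Seen close up, die_d lies between the fingers at about (285,253) in the wrist frame, nearly centred along its length. I'll grasp it now.

```bash
python3 -m jog '0.3 0.01 0 0.2 0; 0.3 0.01 0 0.36 0;0.3 0.01 0 0.36 0; 1 0.01 0 0.36 0;1 0.01 0 0.36 0'; python3 -m jog '1 0 0 0 0;1 0 0 0 0;1 0 0 0 0';python3 -m jog '1 0 0 -0.5 0;1 0 0 -1 0;1 0 0 -1 0'
cat > near2.py <<'E'
from h import *
import sys
c=read_camera('wrist'); im=c['color'][:,:,::-1].copy()
z=r.observe()['eef_pos'][2]+float(sys.argv[2])
for b in blobs(c,*BR,z): print('wrist',b)
cv2.imwrite(f'pics/{sys.argv[1]}.png',im)
to(616.5,-84,120,-5.45)
E
python3 near2.py n2 20
```

```text
time: 7.08
eef_pos: [434.3, 307.9, 3.5]
orientation: [0.608, 0.794, 0.001, 0.0]
ft_force: [-0.5, -0.5, 2.3]
opening: 0.356
grip_force: 59.7
time: 7.45
eef_pos: [434.3, 307.9, 3.5]
orientation: [0.608, 0.794, 0.001, 0.0]
ft_force: [-0.3, -0.8, 6.1]
opening: 0.362
grip_force: 60.1
time: 7.82
eef_pos: [436.0, 308.9, 85.5]
orientation: [0.608, 0.794, 0.003, 0.001]
ft_force: [0.3, 0.5, -1.3]
opening: 0.357
grip_force: 60.0
wrist ([279.0, 280.0], [435.9, 311.4, 41.1, 30.4, 15.4])
t 7.88 pos [434.7 308.1  83.8] yaw 15.2 | shift/80 [-5.325  0.913 -0.454] turn/45 0.458 (alt -3.542) j6 0.27 open 0.36 f [-0.1 -0.4 -1.2]
```

View pics/n2.png

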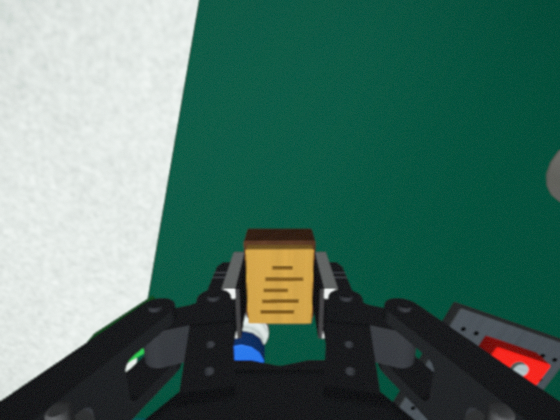

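```bash
python3 -m jog '1 0 0 -0.3 0.2;1 0 0 -0.5 0.4;1 0 0 -0.5 0.46;1 0 0 -0.5 0.46'|grep eef; for i in 1 ; do python3 -m jog '1 -0.5 0.27 0 0;1 -0.93 0.54 0 0';python3 -m jog '1 -0.5 0.27 0 0;1 -0.93 0.54 0 0';python3 -m jog '1 -0.5 0.27 0 0;1 -0.93 0.54 0 0';python3 -m jog '1 -0.5 0.27 0 0;1 -0.93 0.54 0 0';python3 -m jog '1 -0.5 0.27 0 0;1 -0.93 0.55 0 0;1 -0.93 0.55 0 0;1 -0.93 0.55 0 0'; done |grep eef
cat > m.py <<'E'
from h import *
import sys
def marks(c):
    h=cv2.cvtColor(c['color'],cv2.COLOR_RGB2HSV)
    ks,_=cv2.findContours(cv2.inRange(h,(0,0,130),(180,70,255)),cv2.RETR_CCOMP,cv2.CHAIN_APPROX_NONE)
    for k in ks:
        if len(k)>60:
            b=rect(world(c,k[:,0],12))
            if 70<b[2]<95 and 30<b[3]<55: print('mark',k[:,0].mean(0).round(),b)
c=read_camera('wrist'); im=c['color'][:,:,::-1].copy(); marks(c)
p=np.array(r.observe()['eef_pos'])
for b in blobs(c,*BR,p[2]+20): print('held',b)
for b in blobs(c,(0,150,80),(6,255,255),28): print('red',b)
cv2.imwrite(f'pics/{sys.argv[1]}.png',im)
to(*map(float,sys.argv[2:6]))
E
python3 m.py m1 616.5 -84 15.5 -5.45
```

```text
eef_pos: [432.7, 306.9, 121.1]
eef_pos: [468.6, 228.3, 121.1]
eef_pos: [504.7, 149.5, 121.1]
eef_pos: [540.5, 71.3, 121.0]
eef_pos: [576.4, -6.8, 120.9]
eef_pos: [612.3, -83.3, 121.0]
mark [285.  92.] [625.0, 2.7, 84.0, 47.2, -5.5]
mark [285.  93.] [625.0, 3.2, 74.2, 36.6, -5.3]
held ([149.0, 409.0], [542.1, -144.0, 23.3, 6.7, -47.5])
held ([279.0, 276.0], [613.6, -77.2, 44.3, 30.0, -5.4])
held ([113.0, 239.0], [546.5, -53.2, 29.5, 18.7, -16.2])
held ([548.0, 182.0], [718.5, -50.6, 117.6, 17.7, 8.8])
held ([51.0, 3.0], [546.9, 33.0, 7.5, 2.7, 84.4])
t 9.93 pos [612.2 -82.8 121.2] yaw -5.5 | shift/80 [-0.011  0.059  1.322] turn/45 -0.001 (alt 3.999) j6 -0.11 open 0.36 f [-0.2 -0.5 -0.3]
```

View pics/m1.png

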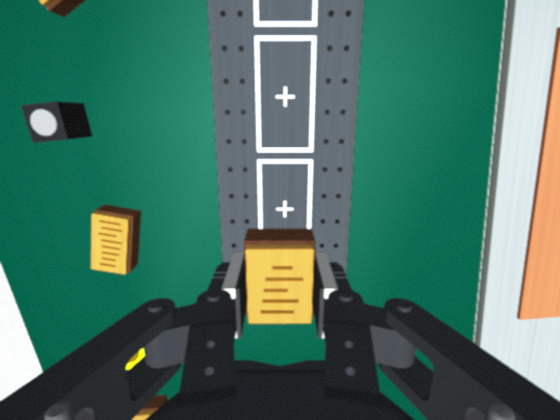

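```bash
cat > pnp.py <<'E'
from h import *
import sys
L=float(sys.argv[1])-1.2; W=30.6
c=read_camera('wrist'); h=cv2.cvtColor(c['color'],cv2.COLOR_RGB2HSV)
m=cv2.morphologyEx(cv2.inRange(h,*BR),cv2.MORPH_CLOSE,np.ones((5,5)))
n,lab,st,ce=cv2.connectedComponentsWithStats(m); i=1+np.argmin(np.hypot(*(ce[1:]-[279,278]).T)+1e3*(st[1:,4]<800))
k=max(cv2.findContours((lab==i).astype(np.uint8),0,1)[0],key=cv2.contourArea)
q=cv2.approxPolyDP(cv2.convexHull(k),8,True)[:,0].astype(float); print(q.tolist())
q=q[np.argsort(q[:,1])]; t=q[:2][np.argsort(q[:2,0])]; b=q[2:][np.argsort(q[2:,0])]
Q=np.r_[t,b]
P=np.array([[L/2,-W/2,0],[L/2,W/2,0],[-L/2,-W/2,0],[-L/2,W/2,0]])  # tool axes: x up in image, y right
o=r.observe(); R=Ro.from_quat(o['orientation']).as_matrix(); K=np.array(c['intrinsics'])
print('f',K[0,0])
P[:,2]*=1
ok,rv,tv=cv2.solvePnP(P,Q,K,None)
Rc=np.array(c['R']); Rd=R.T@Rc.T@cv2.Rodrigues(rv)[0]; X=R.T@(Rc.T@(tv[:,0]-np.array(c['t']))-np.array(o['eef_pos']))
print('die top centre in tool',X.round(1),'rot deg',Ro.from_matrix(Rd).as_rotvec(degrees=True).round(1))
pr=cv2.projectPoints(P,rv,tv,K,None)[0][:,0]; print('res',np.abs(pr-Q).max().round(2))
E
python3 pnp.py 40
python3 - <<'E'
from h import *
c=read_camera('wrist'); print(world(c,[285,208.5],12))
E
```

```text
[[310.0, 231.0], [310.0, 322.0], [249.0, 322.0], [248.0, 231.0]]
f 315.05659429264585
die top centre in tool [  5.4   1.2 -16.4] rot deg [ 24.6 -28.    6.1]
res 2.9
[[617.30620292 -84.07969359]]
```

```bash
cat > held.py <<'E'
from h import *
c=read_camera('wrist'); h=cv2.cvtColor(c['color'],cv2.COLOR_RGB2HSV)
print('V col 279:',h[222:250:1,279,2].tolist())
o=r.observe(); R=Ro.from_quat(o['orientation']).as_matrix(); p=np.array(o['eef_pos'])
m=cv2.inRange(h,(10,110,130),(25,255,255)); m=cv2.morphologyEx(m,cv2.MORPH_CLOSE,np.ones((7,7)))
n,lab,st,ce=cv2.connectedComponentsWithStats(m); i=1+np.argmin(np.hypot(*(ce[1:]-[279,278]).T)+1e3*(st[1:,4]<800))
v,u=np.nonzero(lab==i); print(u.min(),u.max(),v.min(),v.max())
k=max(cv2.findContours((lab==i).astype(np.uint8),0,1)[0],key=cv2.contourArea)[:,0]
b=rect(world(c,k,p[2]+19.5)); print('held',b,'minus tcp in tool',((np.r_[b[:2],0]-p)@R)[:2].round(1))
E
python3 held.py
```

```text
V col 279: [121, 120, 120, 121, 122, 113, 82, 69, 61, 62, 63, 63, 64, 59, 59, 60, 61, 68, 87, 110, 117, 115, 123, 128, 135, 141, 167, 221]
245 314 244 323
held [613.5, -80.0, 38.8, 29.3, -5.3] minus tcp in tool [2.5 0.6]
```

```bash
python3 -m jog '1 -0.05 0.05 0.5 0;1 -0.05 0.05 1 0;1 -0.05 0.05 1 0'; python3 -m jog '1 0 0 0 0; 1 0 0 0.15 0; 1 0 0 0.25 0; 1 0 0 0.29 0; 1 0 0 0.31 0';python3 -m jog '1 0 0 0 0';python3 m.py m2 616.5 -84 15.5 -5.45; python3 held.py
```

```text
time: 10.45
eef_pos: [613.9, -86.5, 39.7]
orientation: [0.74, 0.673, -0.002, -0.003]
ft_force: [-0.4, -0.3, -0.7]
opening: 0.363
grip_force: 60.0
time: 11.08
eef_pos: [617.1, -88.0, 17.5]
orientation: [0.74, 0.672, -0.0, -0.0]
ft_force: [-0.6, -0.4, -1.8]
opening: 0.356
grip_force: 60.0
time: 11.2
eef_pos: [617.2, -88.1, 17.6]
orientation: [0.74, 0.672, -0.0, -0.0]
ft_force: [0.3, -0.4, -0.9]
opening: 0.355
grip_force: 60.0
held ([18.0, 304.0], [500.7, -86.2, 58.8, 18.5, -23.8])
held ([279.0, 276.0], [618.5, -81.8, 43.8, 30.1, -5.5])
t 11.25 pos [617.3 -88.1  17.8] yaw -5.5 | shift/80 [ 0.05  -0.015  0.029] turn/45 -0.002 (alt 3.998) j6 -0.11 open 0.36 f [ 0.3  0.3 -1.3]
V col 279: [124, 119, 121, 118, 118, 113, 86, 66, 62, 59, 65, 66, 60, 62, 61, 60, 57, 64, 87, 107, 112, 115, 121, 125, 131, 135, 165, 216]
244 314 245 321
held [618.1, -85.4, 37.3, 29.6, -5.5] minus tcp in tool [2.7 0.4]
```

View pics/m2.png

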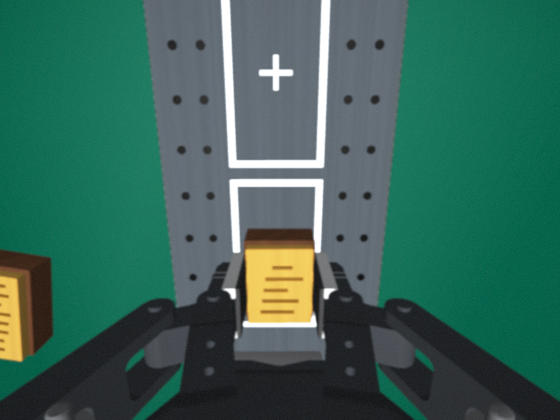

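```bash
cat > edge.py <<'E'
from h import *
import sys
# pixels of plate features in wrist image -> tool-frame offset (x,y) from held-die centre assumed at tool offset
c=read_camera('wrist'); o=r.observe(); R=Ro.from_quat(o['orientation']).as_matrix(); p=np.array(o['eef_pos'])
for a in sys.argv[1:]:
    uv=[float(v) for v in a.split(',')]; w=world(c,uv,12)[0]; print(a,w.round(1),'tool',((np.r_[w,0]-p)@R)[:2].round(1))
E
python3 edge.py 276,72 231,183 322,183 277,163.5 277,321
```

```text
276,72 [625.4   3. ] tool [91.4 -0.9]
231,183 [599.1 -43.6] tool [ 42.5 -22.5]
322,183 [642.4 -47.8] tool [42.5 21. ]
277,163.5 [621.9 -36.5] tool [51.8 -0.5]
277,321 [ 613.4 -122.5] tool [-34.6  -0.6]
```

```bash
python3 -m jog '1 0.007 -0.01 0.015 0; 1 0.007 -0.01 0.025 0;1 0.007 -0.01 0.03 0; 1 0.007 -0.01 0.03 0'; python3 -m jog '0.4 0 0 0 0;0 0 0 0 0;0 0 0 0 0;0 0 0 0 0'; python3 -m jog '0 0 0 -0.5 0;0 0 0 -1 0;0 0 0 -1 0'|grep eef
cat > chk.py <<'E'
from h import *
t=read_camera('top')
for b in blobs(t,(10,110,90),(22,255,255),35):
    if b[0][1]<200 and b[1][2]<90: print('plate z35',b)
for b in blobs(t,*BR,23):
    if b[0][1]>200: print('table z23',b)
E
python3 chk.py;python3 m.py m3 471 -98 3.5 -16.1
```

```text
time: 11.85
eef_pos: [616.3, -87.3, 15.5]
orientation: [0.74, 0.672, -0.0, -0.0]
ft_force: [-1.6, 0.6, 1.9]
opening: 0.358
grip_force: 60.3
time: 12.35
eef_pos: [616.6, -87.4, 15.3]
orientation: [0.74, 0.672, 0.0, 0.0]
ft_force: [-0.1, 0.5, -0.3]
opening: 1.0
grip_force: 0.0
eef_pos: [619.4, -88.0, 99.0]
plate z35 ([328.0, 169.0], [616.1, -83.5, 31.0, 29.4, -1.3])
table z23 ([237.0, 242.0], [466.9, 108.7, 63.7, 29.7, 25.9])
mark [276. 209.] [616.4, -85.0, 84.5, 46.9, -5.3]
mark [276. 210.] [616.5, -84.6, 73.4, 36.9, -5.5]
mark [275.  83.] [624.8, 2.8, 83.7, 46.7, -5.5]
mark [275.  84.] [624.8, 3.0, 74.3, 36.8, -5.4]
held ([87.0, 245.0], [539.4, -60.2, 33.8, 21.3, -16.8])
held ([277.0, 220.0], [620.3, -56.0, 25.3, 18.1, -5.6])
held ([551.0, 240.0], [731.9, -77.9, 89.5, 13.1, 8.9])
t 12.82 pos [616.5 -87.4  95.6] yaw -5.5 | shift/80 [-0.307 -1.798  1.15 ] turn/45 0.235 (alt -3.765) j6 -0.11 open 1.00 f [-0.4 -0.4 -0. ]
```

```bash
cat > pl.py <<'E'
from h import *
c=read_camera('wrist')
for b in blobs(c,(10,110,130),(25,255,255),35,300): print('z35',b)
for b in blobs(c,(10,110,130),(25,255,255),23,300): print('z23',b)
E
python3 pl.py
```

```text
z35 ([83.0, 252.0], [478.8, -93.1, 48.6, 28.2, -16.3])
z35 ([279.0, 224.0], [617.1, -85.8, 36.8, 30.0, -5.5])
z35 ([552.0, 264.0], [803.0, -134.8, 117.0, 17.7, 8.9])
z23 ([83.0, 252.0], [470.2, -97.8, 51.5, 29.9, -16.3])
z23 ([279.0, 224.0], [616.7, -90.1, 39.0, 31.8, -5.5])
z23 ([552.0, 264.0], [813.6, -142.0, 123.9, 18.8, 8.9])
```

```bash
python3 -m jog '0.3 -0.08 -0.45 0 0;0.3 -0.16 -0.9 0 0'|grep eef; python3 -m jog '0.3 -0.08 -0.45 0 0;0.3 -0.165 -0.9 0 0;0.3 -0.165 -0.9 0 0'|grep eef;python3 -m jog '0.3 0 0 0 0.2;0.3 0 0 0 0.235;0.3 0 0 0 0.235;0.3 0 0 0 0.235'|grep eef; python3 w.py; python3 pl.py; python3 -c "
from h import *
to(470,-99.7,4.5,-16.2)"
```

```text
eef_pos: [541.6, -92.9, 93.4]
eef_pos: [465.4, -98.4, 93.6]
eef_pos: [470.9, -99.3, 95.0]
([276.0, 217.0], [469.8, -96.3, 52.0, 30.3, -16.0])
([490.0, 148.0], [621.5, -88.2, 41.8, 36.9, -5.5])
t 14.05 pos [470.8 -99.3  95.1] yaw -16.0 | shift/80 [ 4.721 -1.838  1.152] turn/45 -0.694 (alt 3.306) j6 -0.02 open 0.70 f [ 1.3 -0.1  0.3]
z35 ([276.0, 219.0], [470.6, -94.2, 47.2, 28.2, -16.0])
z35 ([493.0, 148.0], [616.2, -86.2, 37.2, 29.3, -5.6])
z23 ([276.0, 219.0], [469.3, -98.1, 50.0, 29.9, -16.0])
z23 ([493.0, 148.0], [623.6, -89.6, 39.5, 31.0, -5.6])
t 14.10 pos [470.8 -99.3  95.2] yaw -16.1 | shift/80 [-0.007 -0.008  1.133] turn/45 0.003 (alt -3.997) j6 -0.02 open 0.70 f [-0.4 -0.1 -1. ]
```

```bash
python3 -m jog '0.3 0.006 -0.02 0.5 0;0.3 0.006 -0.02 0.8 0;0.3 0.006 -0.02 0.8 0'|grep eef; python3 -m jog '0.3 0 0 0.2 0;0.3 0 0 0.33 0;0.3 0 0 0.33 0;1 0 0 0.33 0;1 0 0 0.33 0';python3 -m jog '1 0 0 0 0;1 0 0 0 0;1 0 0 0 0'; python3 -m jog '1 0 0 -0.5 0;1 0 0 -1 0;1 0 0 -1 0;1 0 0 -1 0'; python3 held.py; python3 -c "
from h import *
to(624.6,0.8,100,-5.45)"
```

```text
eef_pos: [467.7, -98.0, 29.9]
time: 15.1
eef_pos: [469.7, -98.6, 5.8]
orientation: [0.799, 0.601, 0.0, 0.0]
ft_force: [-0.2, -0.3, 1.5]
opening: 0.355
grip_force: 59.3
time: 15.48
eef_pos: [469.7, -98.6, 5.8]
orientation: [0.799, 0.601, 0.0, 0.001]
ft_force: [-0.2, -0.2, 5.8]
opening: 0.356
grip_force: 59.8
time: 15.98
eef_pos: [468.6, -98.3, 84.5]
orientation: [0.799, 0.601, -0.0, -0.0]
ft_force: [-0.4, -0.1, -1.3]
opening: 0.353
grip_force: 60.5
V col 279: [52, 51, 50, 55, 66, 86, 98, 99, 104, 103, 105, 109, 137, 179, 208, 215, 217, 218, 218, 217, 217, 208, 180, 153, 146, 156, 191, 212]
245 313 234 341
held [469.1, -99.0, 53.4, 29.0, -16.1] minus tcp in tool [-0.6  1.4]
t 16.02 pos [468.1 -98.1  84. ] yaw -16.1 | shift/80 [ 1.731  1.536 -0.204] turn/45 -0.237 (alt 3.763) j6 -0.01 open 0.35 f [-0.6 -0.6 -2.4]
```

```bash
python3 -m jog '1 0 0 -0.2 -0.2;1 0 0 -0.2 -0.237;1 0 0 -0.2 -0.237;1 0 0 -0.2 -0.237'|grep eef; python3 -m jog '1 0.35 0.45 0 0;1 0.71 0.91 0 0'|grep eef;python3 -m jog '1 0.35 0.45 0 0;1 0.71 0.91 0 0;1 0.71 0.91 0 0;1 0.71 0.91 0 0'|grep eef; python3 m.py m4 624.6 0.8 17.8 -5.45; python3 held.py
```

```text
eef_pos: [468.6, -98.3, 100.0]
eef_pos: [547.4, -48.7, 100.4]
eef_pos: [623.8, 0.9, 99.8]
mark [280.  85.] [633.4, 90.4, 84.3, 47.0, -5.5]
mark [280.  85.] [633.3, 90.6, 74.7, 36.5, -5.5]
held ([280.0, 318.0], [622.8, -12.7, 13.2, 7.9, 84.7])
held ([276.0, 269.0], [624.3, 11.5, 15.0, 2.8, 84.7])
held ([281.0, 277.0], [624.5, 2.3, 64.4, 29.5, -5.7])
held ([546.0, 278.0], [736.3, -12.6, 125.8, 19.8, 9.0])
held ([32.0, 80.0], [542.3, 93.9, 37.1, 19.6, 26.4])
t 17.32 pos [6.233e+02 6.000e-01 1.000e+02] yaw -5.5 | shift/80 [0.004 0.018 1.027] turn/45 -0.000 (alt 4.000) j6 0.03 open 0.36 f [ 0.3  0.9 -1.8]
V col 279: [65, 70, 69, 66, 85, 110, 125, 125, 130, 132, 136, 143, 176, 228, 243, 246, 246, 246, 246, 246, 246, 239, 210, 179, 180, 199, 232, 244]
245 314 228 349
held [623.8, -0.5, 60.2, 29.1, -5.6] minus tcp in tool [-0.8  0.8]
```

View pics/m4.png

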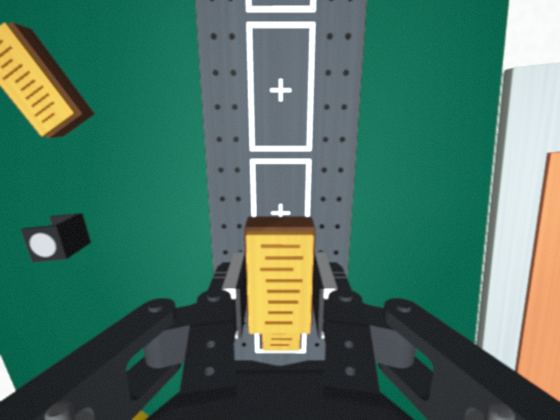

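```bash
cat > hz.py <<'E'
from h import *
import sys
dz=float(sys.argv[1]); c=read_camera('wrist'); o=r.observe(); R=Ro.from_quat(o['orientation']).as_matrix(); p=np.array(o['eef_pos'])
for a in sys.argv[2:]:
    uv=[float(v) for v in a.split(',')]; w=world(c,uv,p[2]+dz)[0]; print(a,((np.r_[w,0]-p)@R)[:2].round(1))
E
echo held_c; python3 hz.py 17.2 279.5,233.5 279.5,333 245,280 314,280;echo held_d; python3 hz.py 19.5 279.5,240.5 279.5,323; echo plate; python3 edge.py 281,90 281,211 281,160 281,151
```

```text
held_c
279.5,233.5 [25.9  0.7]
279.5,333 [-23.9   0.8]
245,280 [  3.8 -14.5]
314,280 [ 3.9 16. ]
held_d
279.5,240.5 [23.5  0.6]
279.5,323 [-16.9   0.6]
plate
281,90 [634.   89.5] tool [89.9  1.4]
281,211 [625.8   3.1] tool [3.  1.6]
281,160 [629.5  41.8] tool [42.   1.5]
281,151 [630.1  48.3] tool [48.5  1.5]
```

```bash
python3 -m jog '1 0.017 0.01 0.4 0;1 0.017 0.01 0.75 0;1 0.017 0.01 0.75 0;1 0.017 0.01 0.75 0'|grep eef; python3 -m jog '1 0 0 0.12 0; 1 0 0 0.2 0; 1 0 0 0.25 0; 1 0 0 0.275 0; 1 0 0 0.275 0'; python3 hz.py 17.2 279.5,233.5 279.5,333
```

```text
eef_pos: [626.3, 1.8, 41.8]
time: 18.65
eef_pos: [625.8, 2.1, 18.7]
orientation: [0.74, 0.673, -0.0, -0.0]
ft_force: [0.1, -0.3, -2.2]
opening: 0.356
grip_force: 60.5
279.5,233.5 [25.7  0.6]
279.5,333 [-24.1   0.6]
```

```bash
python3 -m jog '1 0 -0.013 0 0;1 0 -0.013 0.01 0;1 0 -0.013 0.014 0;1 0 -0.013 0.014 0'; python3 edge.py 281,90 > /dev/null; python3 m.py m5 624.2 2.0 17.8 -5.45
```

```text
time: 19.2
eef_pos: [624.9, 2.2, 17.9]
orientation: [0.74, 0.673, 0.0, 0.0]
ft_force: [-0.0, 0.3, -1.7]
opening: 0.356
grip_force: 60.5
mark [278.  99.] [632.8, 84.5, 71.7, 45.9, -5.4]
held ([276.0, 279.0], [625.9, 7.8, 55.6, 29.5, -5.6])
t 19.30 pos [624.9   2.2  17.9] yaw -5.4 | shift/80 [-0.003 -0.008  0.001] turn/45 0.000 (alt -4.000) j6 0.03 open 0.35 f [ 0.8  0.2 -0.8]
```

View pics/m5.png

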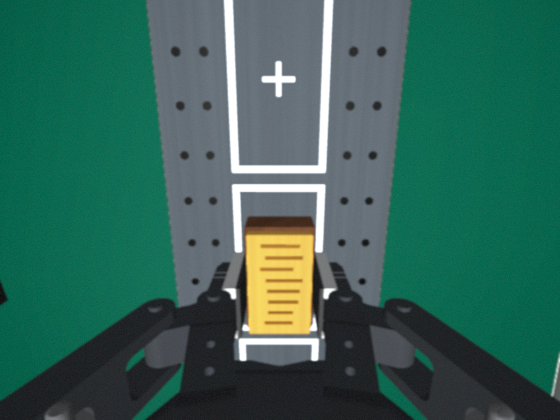

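```bash
python3 -m jog '1 0 -0.005 0.01 0;0.4 0 -0.005 0.01 0;0 0 -0.005 0.01 0;0 0 -0.005 0.01 0;0 0 -0.005 0.01 0'; python3 -m jog '0 0 0 -0.4 0;0 0 0 -1 0;0 0 0 -1 0;0 0 0 -1 0'|grep eef; echo marks; python3 m.py x 624 2 3 -5.45|grep mark; python3 pl.py | grep z35
for k in 1; do python3 -m jog '0.3 -0.4 -0.17 -0.2 0;0.3 -0.84 -0.34 -0.2 0'; python3 -m jog '0.3 -0.4 -0.17 0 0;0.3 -0.84 -0.34 0 0'; python3 -m jog '0.3 -0.4 -0.17 0 0;0.3 -0.84 -0.34 0 0'; python3 -m jog '0.3 -0.4 -0.17 0 0;0.3 -0.84 -0.34 0 0'; python3 -m jog '0.3 -0.4 -0.17 0 0;0.3 -0.84 -0.34 0 0;0.3 -0.84 -0.34 0 -0.06;0.3 -0.84 -0.34 0 -0.06;0.3 -0.84 -0.34 0 -0.06'; done | grep eef
python3 w.py
```

```text
time: 19.92
eef_pos: [624.4, 2.2, 16.9]
orientation: [0.74, 0.673, -0.0, -0.0]
ft_force: [-0.5, 0.8, -0.3]
opening: 1.0
grip_force: 0.0
eef_pos: [624.1, 2.2, 96.9]
marks
mark [279. 313.] [616.6, -84.7, 84.5, 47.0, -5.4]
mark [280. 314.] [616.5, -86.3, 77.0, 36.8, -5.4]
mark [280. 212.] [624.9, 2.7, 84.1, 47.0, -5.4]
mark [279. 213.] [625.0, 2.8, 73.8, 37.0, -5.4]
mark [280.  87.] [633.3, 90.3, 83.5, 46.8, -5.4]
mark [280.  88.] [633.3, 90.8, 74.6, 36.6, -5.5]
z35 ([281.0, 333.0], [617.2, -84.2, 37.4, 29.6, -6.0])
z35 ([281.0, 224.0], [625.5, 3.2, 50.0, 30.1, -5.5])
z35 ([550.0, 257.0], [807.6, -49.2, 166.2, 23.5, 8.9])
z35 ([25.0, 83.0], [477.4, 107.8, 59.2, 29.1, 26.1])
eef_pos: [590.7, -62.2, 112.3]
eef_pos: [555.9, -126.9, 111.4]
eef_pos: [522.5, -191.1, 111.4]
eef_pos: [489.1, -255.3, 111.4]
eef_pos: [456.8, -318.7, 112.1]
([324.0, 337.0], [491.3, -432.3, 21.9, 18.7, 87.3])
([278.0, 211.0], [456.3, -317.6, 78.3, 30.3, -1.1])
red ([528.0, 265.0], [648.6, -371.1, 74.6, 29.7, 23.0])
t 22.20 pos [ 457.  -318.6  112.3] yaw -2.7 | shift/80 [ 7.763 -0.66   1.374] turn/45 -0.399 (alt 3.601) j6 -0.64 open 0.70 f [ 0.6  0.8 -0.6]
```

```bash
python3 -m jog '0.3 -0.014 -0.01 0.5 -0.018;0.3 -0.014 -0.01 0.9 -0.018;0.3 -0.014 -0.01 1 -0.018;0.3 -0.014 -0.01 1 -0.018'|grep eef; python3 -m jog '0.3 0 0 0.2 0;0.3 0 0 0.34 0;0.3 0 0 0.34 0;1 0 0 0.34 0;1 0 0 0.34 0';python3 -m jog '1 0 0 0 0;1 0 0 0 0;1 0 0 0 0'; python3 -m jog '1 0 0 -0.5 0;1 0 0 -1 0;1 0 0 -1 0;1 0 0 -1 0'; python3 -m jog '1 0 0 -0.5 0;1 0 0 -0.5 0.08;1 0 0 -0.5 0.08;1 0 0 -0.5 0.08'; python3 held.py; python3 -c "
from h import *
to(641.2,176,120,-5.45)"
```

```text
eef_pos: [456.5, -320.1, 32.8]
time: 23.32
eef_pos: [456.6, -320.7, 6.4]
orientation: [0.719, 0.695, 0.0, 0.0]
ft_force: [0.3, 0.2, -2.3]
opening: 0.356
grip_force: 59.4
time: 23.7
eef_pos: [456.6, -320.7, 6.4]
orientation: [0.719, 0.695, 0.0, 0.001]
ft_force: [0.1, 0.3, 6.4]
opening: 0.352
grip_force: 60.3
time: 24.2
eef_pos: [455.5, -319.8, 84.9]
orientation: [0.719, 0.695, -0.0, -0.001]
ft_force: [-0.5, -0.0, -2.1]
opening: 0.353
grip_force: 60.5
time: 24.7
eef_pos: [455.2, -319.5, 124.0]
orientation: [0.74, 0.673, -0.0, -0.002]
ft_force: [0.3, 0.3, -2.4]
opening: 0.355
grip_force: 60.6
V col 279: [147, 143, 154, 177, 196, 207, 208, 207, 208, 207, 200, 177, 151, 142, 152, 176, 197, 208, 207, 209, 208, 208, 198, 175, 151, 140, 154, 184]
244 319 202 353
held [458.1, -316.4, 73.6, 32.5, -5.0] minus tcp in tool [3.3 2.8]
t 24.75 pos [ 455.4 -319.7  124.2] yaw -5.5 | shift/80 [6.39  1.719 0.06 ] turn/45 -0.001 (alt 3.999) j6 -0.59 open 0.35 f [-0.5  0.4 -2. ]
```

```bash
{ python3 -m jog '1 0.4 0.12 0 0;1 0.91 0.245 0 0'; python3 -m jog '1 0.4 0.12 0 0;1 0.91 0.245 0 0'; python3 -m jog '1 0.4 0.12 0 0;1 0.91 0.245 0 0'; python3 -m jog '1 0.4 0.12 0 0;1 0.91 0.245 0 0'; python3 -m jog '1 0.4 0.12 0 0;1 0.91 0.245 0 0'; python3 -m jog '1 0.4 0.12 0 0;1 0.91 0.245 0 0'; python3 -m jog '1 0.4 0.12 0 0;1 0.91 0.245 0 0;1 0.91 0.245 0 0;1 0.91 0.245 0 0'; } | grep -E 'eef|opening'
python3 m.py m6 641.2 176 18.4 -5.45; python3 held.py
```

```text
eef_pos: [482.8, -249.7, 124.9]
opening: 0.357
eef_pos: [509.4, -178.5, 125.0]
opening: 0.352
eef_pos: [535.9, -107.8, 125.0]
opening: 0.354
eef_pos: [562.3, -37.3, 124.9]
opening: 0.355
eef_pos: [588.8, 33.2, 124.8]
opening: 0.356
eef_pos: [615.2, 103.7, 124.7]
opening: 0.355
eef_pos: [641.1, 173.3, 124.6]
opening: 0.35
held ([280.0, 362.0], [638.4, 134.6, 13.2, 2.3, 84.7])
held ([517.0, 350.0], [746.2, 126.6, 32.7, 29.4, -0.2])
held ([93.0, 291.0], [560.1, 180.2, 32.0, 18.0, 26.1])
held ([279.0, 270.0], [642.2, 179.0, 78.9, 29.6, -5.1])
red ([279.0, 115.0], [648.1, 245.8, 49.4, 21.6, 84.5])
t 26.80 pos [641.  172.8 124.8] yaw -5.5 | shift/80 [4.20e-02 1.00e-03 1.33e+00] turn/45 -0.002 (alt 3.998) j6 0.30 open 0.35 f [ 0.7 -1.  -1.9]
V col 279: [157, 151, 161, 186, 210, 220, 219, 216, 219, 218, 211, 185, 159, 150, 160, 186, 208, 219, 219, 217, 219, 219, 209, 185, 156, 148, 164, 193]
244 314 202 353
held [642.0, 176.1, 73.7, 28.6, -5.2] minus tcp in tool [3.8 0.7]
```

View pics/m6.png

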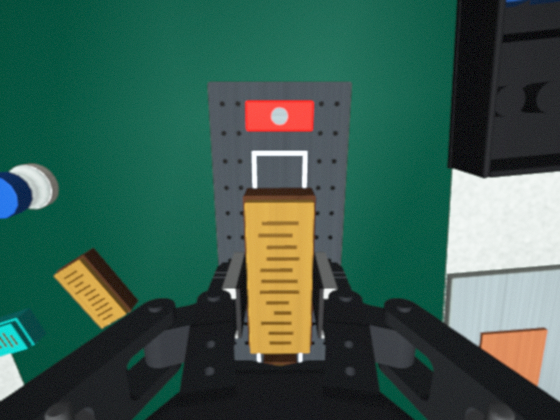

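```bash
python3 hz.py 16.6 279.5,201.5 279.5,353 244,280 314,280; echo plate; python3 edge.py 279.5,151 279.5,154.5 252,160 307.5,160; python3 -c "
from h import *
c=read_camera('wrist');v=cv2.cvtColor(c['color'],cv2.COLOR_RGB2HSV)[:,:,2]
print(v[185:212,272].tolist()); print(v[340:372,285].tolist()); print(v[145:160,280].tolist())
for b in blobs(c,(0,150,80),(6,255,255),28): print(b)"
```

```text
279.5,201.5 [39.8  0.6]
279.5,353 [-35.8   0.7]
244,280 [  3.5 -15.1]
314,280 [ 3.6 16. ]
plate
279.5,151 [646.4 217.9] tool [45.8  0.5]
279.5,154.5 [646.2 215.1] tool [43.   0.5]
252,160 [623.6 212.9] tool [ 38.6 -21.7]
307.5,160 [668.3 208.5] tool [38.6 23.1]
[96, 96, 77, 61, 53, 55, 57, 60, 55, 62, 78, 100, 108, 109, 110, 107, 119, 157, 205, 222, 220, 220, 219, 221, 220, 220, 221]
[203, 169, 142, 142, 175, 200, 215, 214, 215, 213, 217, 217, 195, 138, 77, 51, 54, 51, 52, 52, 72, 95, 108, 105, 87, 53, 31, 29, 27, 26, 24, 20]
[99, 98, 97, 106, 166, 240, 254, 255, 253, 201, 121, 98, 99, 98, 99]
([278.0, 114.0], [648.2, 245.8, 49.4, 21.6, 84.4])
```

```bash
python3 -m jog '1 0.04 0 0.4 0;1 0.04 0 0.8 0;1 0.04 0 1 0;1 0.04 0 1 0;1 0.04 0 1 0'|grep eef; python3 -m jog '1 0 0 0.15 0; 1 0 0 0.24 0; 1 0 0 0.29 0; 1 0 0 0.32 0; 1 0 0 0.32 0'; python3 -c "
from h import *
to(641.2,176,18.4,-5.45)"
```

```text
eef_pos: [643.4, 176.8, 47.0]
time: 28.25
eef_pos: [642.3, 176.7, 20.0]
orientation: [0.74, 0.672, -0.0, -0.0]
ft_force: [-0.2, -0.0, -2.8]
opening: 0.354
grip_force: 60.5
t 28.25 pos [642.3 176.7  20. ] yaw -5.5 | shift/80 [-0.011 -0.013  0.02 ] turn/45 -0.002 (alt 3.998) j6 0.30 open 0.35 f [-0.2 -0.  -2.8]
```

```bash
python3 -m jog '1 -0.007 -0.015 0 0;1 -0.007 -0.015 0.015 0; 1 -0.007 -0.015 0.022 0; 1 -0.007 -0.015 0.025 0; 1 -0.007 -0.015 0.025 0'; python3 -m jog '0.4 0 0 0 0;0 0 0 0 0;0 0 0 0 0;0 0 0 0 0'; python3 -m jog '0 0 0 -0.4 0;0 0 0 -1 0;0 0 0 -1 0;0 0 0 -1 0'; python3 m.py x 467 110 3 25.9|grep -v held; python3 pl.py
```

```text
time: 28.88
eef_pos: [641.1, 176.3, 18.4]
orientation: [0.74, 0.672, 0.0, 0.0]
ft_force: [0.1, 0.4, -0.4]
opening: 0.355
grip_force: 60.7
time: 29.38
eef_pos: [641.2, 176.4, 18.3]
orientation: [0.74, 0.672, 0.0, 0.0]
ft_force: [-0.1, 0.2, -0.5]
opening: 0.997
grip_force: 0.0
time: 29.88
eef_pos: [640.8, 176.2, 98.2]
orientation: [0.74, 0.672, -0.0, -0.0]
ft_force: [0.5, 0.0, -0.2]
opening: 1.001
grip_force: 0.0
mark [279. 318.] [633.4, 90.4, 84.6, 46.4, -5.4]
mark [280. 203.] [641.8, 178.3, 83.3, 46.2, -5.5]
red ([279.0, 120.0], [648.1, 246.1, 49.3, 21.2, 84.5])
t 29.93 pos [640.1 176.1  97.2] yaw -5.5 | shift/80 [-1.03  -2.071  1.183] turn/45 -0.699 (alt 3.301) j6 0.30 open 1.00 f [ 0.   0.4 -0.2]
z35 ([66.0, 308.0], [475.4, 125.4, 45.8, 28.1, 26.0])
z35 ([281.0, 220.0], [641.9, 178.1, 75.5, 30.0, -5.2])
z23 ([66.0, 308.0], [465.2, 118.1, 48.5, 29.8, 26.0])
z23 ([281.0, 220.0], [641.5, 173.8, 79.9, 31.7, -5.2])
```

```bash
{ python3 -m jog '0.3 -0.17 -0.35 -0.2 0;0.3 -0.34 -0.69 -0.2 0'; python3 -m jog '0.3 -0.17 -0.35 0 0;0.3 -0.34 -0.69 0 0';python3 -m jog '0.3 -0.17 -0.35 0 0;0.3 -0.34 -0.69 0 0;0.3 -0.34 -0.69 0 0'; python3 -m jog '0.3 0 0 0 -0.22;0.3 0 0 0 -0.44;0.3 0 0 0 -0.66;0.3 0 0 0 -0.7;0.3 0 0 0 -0.7'; }|grep eef; python3 w.py; python3 -c "
from h import *
to(467.7,110.8,5,25.9)"
```

```text
eef_pos: [582.8, 154.3, 113.4]
eef_pos: [523.9, 132.2, 112.7]
eef_pos: [464.4, 110.2, 112.8]
eef_pos: [468.9, 111.2, 113.8]
([404.0, 384.0], [647.2, 13.0, 29.1, 12.0, 26.4])
([518.0, 234.0], [648.7, 177.5, 81.1, 40.0, -5.0])
([276.0, 209.0], [466.7, 112.4, 65.4, 30.5, 25.9])
red ([551.0, 148.0], [620.4, 238.8, 29.9, 16.6, 40.2])
t 31.52 pos [468.8 111.2 113.9] yaw 25.8 | shift/80 [2.363 0.659 1.386] turn/45 0.237 (alt -3.763) j6 -0.31 open 0.70 f [0.2 0.1 0.2]
t 31.52 pos [468.8 111.2 113.9] yaw 25.8 | shift/80 [ 0.002 -0.014  1.361] turn/45 -0.001 (alt 3.999) j6 -0.31 open 0.70 f [0.2 0.1 0.2]
```

```bash
python3 -m jog '0.3 0 -0.014 0.5 0;0.3 0 -0.014 0.9 0;0.3 0 -0.014 1 0;0.3 0 -0.014 1 0'|grep eef; python3 -m jog '0.3 0 0 0.2 0;0.3 0 0 0.355 0;0.3 0 0 0.355 0;1 0 0 0.355 0;1 0 0 0.355 0'|grep -E 'eef|force';python3 -m jog '1 0 0 0 0;1 0 0 0 0;1 0 0 0 0'; python3 -m jog '1 0 0 -0.5 0;1 0 0 -1 0;1 0 0 -1 0'|grep eef; python3 -m jog '1 0 0 -0.5 0.22;1 0 0 -0.5 0.44;1 0 0 -0.5 0.66;1 0 0 -0.5 0.697;1 0 0 -0.5 0.697'; python3 -c "
from h import *
to(632.9,88.4,120,-5.45)"
```

```text
eef_pos: [467.5, 110.6, 34.0]
eef_pos: [467.9, 110.6, 6.6]
ft_force: [-1.6, 0.7, 1.7]
grip_force: 59.3
time: 33.02
eef_pos: [467.9, 110.6, 6.6]
orientation: [0.53, 0.848, 0.0, 0.001]
ft_force: [-1.4, 0.4, 5.9]
opening: 0.353
grip_force: 59.8
eef_pos: [470.0, 111.0, 88.5]
time: 34.02
eef_pos: [466.7, 110.5, 124.9]
orientation: [0.739, 0.674, -0.001, -0.001]
ft_force: [-0.6, -0.5, -1.1]
opening: 0.352
grip_force: 60.6
t 34.02 pos [466.7 110.5 124.9] yaw -5.3 | shift/80 [-0.084  2.094  0.057] turn/45 0.004 (alt -3.996) j6 0.24 open 0.35 f [-0.6 -0.5 -1.1]
```

```bash
{ python3 -m jog '1 -0.02 0.35 0 0.004;1 -0.03 0.7 0 0.004'; python3 -m jog '1 -0.02 0.35 0 0;1 -0.03 0.7 0 0'; python3 -m jog '1 -0.02 0.35 0 0;1 -0.03 0.7 0 0;1 -0.03 0.7 0 0;1 -0.03 0.7 0 0'; }|grep eef
python3 m.py m7 632.9 88.4 18.6 -5.45; python3 -c "
from h import *
c=read_camera('wrist');v=cv2.cvtColor(c['color'],cv2.COLOR_RGB2HSV)[:,:,2]
for u in(272,285): print(v[205:232,u].tolist(), v[330:365,u].tolist())"; python3 held.py|tail -2
```

```text
eef_pos: [523.1, 102.8, 125.3]
eef_pos: [578.9, 94.9, 125.0]
eef_pos: [632.7, 87.2, 124.7]
held ([528.0, 311.0], [742.3, 59.0, 78.0, 30.3, 0.1])
held ([279.0, 273.0], [633.7, 93.0, 65.5, 29.4, -5.4])
held ([279.0, 86.0], [641.3, 169.1, 40.0, 15.9, -5.2])
red ([279.0, 1.0], [646.8, 232.0, 44.8, 1.1, 84.4])
t 35.08 pos [632.4  87.3 125. ] yaw -5.5 | shift/80 [0.015 0.008 1.33 ] turn/45 -0.002 (alt 3.998) j6 0.17 open 0.36 f [-0.3 -0.3 -2. ]
[52, 53, 51, 52, 54, 73, 96, 101, 105, 105, 106, 106, 122, 163, 198, 216, 218, 217, 219, 218, 217, 216, 219, 216, 218, 216, 205] [175, 141, 138, 167, 207, 222, 223, 221, 222, 223, 221, 217, 180, 126, 96, 96, 100, 96, 98, 100, 95, 96, 100, 100, 98, 95, 89, 65, 59, 50, 48, 46, 47, 44, 34]
[53, 54, 56, 54, 54, 65, 84, 97, 97, 97, 100, 106, 122, 158, 198, 216, 215, 216, 216, 213, 215, 215, 216, 216, 219, 218, 204] [175, 143, 140, 169, 205, 218, 219, 221, 221, 221, 219, 210, 181, 124, 90, 94, 94, 92, 89, 92, 92, 93, 92, 92, 94, 93, 81, 65, 52, 49, 48, 44, 48, 42, 37]
245 314 218 342
held [633.4, 90.3, 60.6, 28.6, -5.5] minus tcp in tool [3.  0.7]
```

```bash
python3 hz.py 16.4 279.5,217.8 279.5,342.7 245,280 314,280; python3 -c "
from h import *
to(633.35,90.4,18.6,-5.45)"
```

```text
279.5,217.8 [32.4  0.6]
279.5,342.7 [-30.3   0.7]
245,280 [  3.2 -14.7]
314,280 [ 3.2 16. ]
t 35.23 pos [632.9  87.4 125.7] yaw -5.5 | shift/80 [0.038 0.004 1.338] turn/45 -0.002 (alt 3.998) j6 0.17 open 0.35 f [ 0.9  0.9 -1.8]
```

```bash
python3 -m jog '1 0.025 0 0.4 0;1 0.025 0 0.8 0;1 0.025 0 1 0;1 0.025 0 1 0;1 0.025 0 1 0'|grep eef; python3 -m jog '1 0 0 0.15 0; 1 0 0 0.24 0; 1 0 0 0.29 0; 1 0 0 0.31 0; 1 0 0 0.31 0'; python3 -c "
from h import *
to(632.65,89.4,18.6,-5.45)"
```

```text
eef_pos: [635.1, 89.3, 46.9]
time: 36.48
eef_pos: [634.1, 89.2, 20.9]
orientation: [0.741, 0.672, -0.0, -0.0]
ft_force: [-0.8, 0.1, -1.0]
opening: 0.352
grip_force: 60.6
t 36.48 pos [634.1  89.2  20.9] yaw -5.6 | shift/80 [ 0.    -0.018  0.028] turn/45 -0.003 (alt 3.997) j6 0.17 open 0.35 f [-0.8  0.1 -1. ]
```

```bash
python3 -m jog '1 0 -0.018 0 0;1 0 -0.018 0.015 0; 1 0 -0.018 0.025 0; 1 0 -0.018 0.033 0; 1 0 -0.018 0.033 0'; python3 -m jog '0.4 0 0 0 0;0 0 0 0 0;0 0 0 0 0;0 0 0 0 0'; python3 -m jog '0 0 0 -0.4 0;0 0 0 -1 0;0 0 0 -1 0;0 0 0 -1 0'|grep eef; python3 m.py x 467 110 3 25.9|grep -v held; python3 pl.py | grep z35
python3 -m jog '0 0 -0.5 -0.3 0;0 0 -1 -0.5 0';python3 -m jog '0 0 -0.5 -0.3 0;0 0 -1 -0.5 0;0 0 -1 -0.5 0';python3 -m jog '0 0 -0.5 -0.3 0;0 0 -1 -0.5 0;0 0 -1 -0.5 0'|tail -6; python3 - <<'E'
from h import *
c=read_camera('top'); cv2.imwrite('pics/end.png',c['color'][:,:,::-1])
E
```

```text
time: 37.1
eef_pos: [632.7, 89.4, 18.7]
orientation: [0.741, 0.672, 0.0, 0.0]
ft_force: [-1.8, -1.1, 1.0]
opening: 0.353
grip_force: 60.9
time: 37.6
eef_pos: [632.8, 89.4, 18.3]
orientation: [0.741, 0.672, 0.0, 0.0]
ft_force: [-0.3, -0.6, 0.3]
opening: 0.998
grip_force: 0.0
eef_pos: [632.3, 89.3, 98.3]
mark [280. 305.] [625.1, 2.9, 83.8, 46.3, -5.5]
mark [280. 204.] [633.4, 90.6, 83.6, 46.1, -5.5]
t 38.15 pos [631.7  89.3  97.4] yaw -5.6 | shift/80 [ 0.058 -2.072  1.184] turn/45 -0.700 (alt 3.300) j6 0.17 open 1.00 f [0.5 0.3 1. ]
z35 ([281.0, 331.0], [625.6, 3.2, 50.0, 30.0, -5.4])
z35 ([543.0, 306.0], [819.1, -1.6, 91.4, 30.8, 8.8])
z35 ([281.0, 222.0], [633.4, 90.3, 62.6, 30.0, -5.5])
z35 ([281.0, 85.0], [641.8, 176.9, 76.1, 29.8, -5.1])
time: 38.45
eef_pos: [551.6, 97.1, 137.0]
orientation: [0.741, 0.672, -0.001, -0.001]
ft_force: [-0.4, 0.3, 1.4]
opening: 1.003
grip_force: 0.0
time: 38.83
eef_pos: [469.8, 105.0, 178.1]
orientation: [0.74, 0.672, -0.001, -0.001]
ft_force: [0.1, 0.0, -0.1]
opening: 0.999
grip_force: 0.0
time: 39.2
eef_pos: [391.9, 112.7, 218.1]
orientation: [0.74, 0.672, -0.0, -0.0]
ft_force: [0.4, 0.4, -0.5]
opening: 1.001
grip_force: 0.0
```

View pics/end.png

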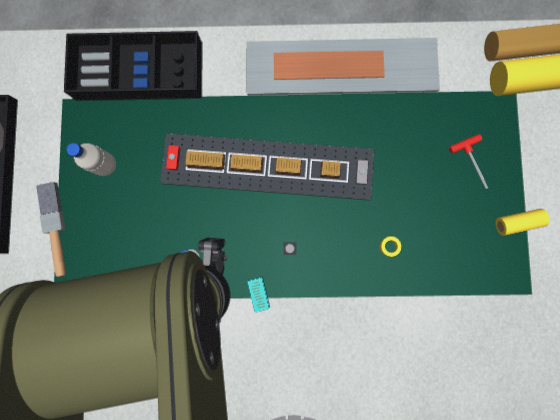

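The final view shows all four dies centred on their outlines, longest by the red stop at (205,160) through to shortest by the grey stop at (330,170). The arm is clear of the plate.

```bash
python3 -c "
from bench import r
print(r.job_done())"
```

```text
the job is handed in; nothing more can be done
None
```

All four dies are on their outlines, brass up and in order from the longest at the red stop to the shortest at the grey stop, each within about 1 mm of centre by the wrist camera; the job was handed in at about 39 s.

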